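# Shut, switch on and start a bench centrifuge

## Task

The tubes are loaded and the bench centrifuge is ready for its run. With the closed fingertips only, first push its raised lid down until the catch holds it shut, then switch on the mains by pressing the near half of the black rocker until it flips over, and then press the round start key fully down and let go, so that the machine ends shut, switched on and started. Do not press the square stop key, do not pick up or shove anything, and leave the specimen cup, the dropper bottle and the tube rack beside it where they are.

Things in the scene. Friction and masses are not known exactly. Their poses are not given: they have to be found in the camera images.
- centrifuge: white bench centrifuge standing loose on rubber feet (6 kg), 295 long (x) x 244 wide (y) x 150 mm high without its lid, 173 mm with the lid shut. Origin: under its middle, at table height, 150 mm behind its front face. x points from its front (towards the robot) to its rear (lid hinge), y to its left, z up. The grey control panel is its front 85 mm
- panel (a point): centre of the grey control panel's surface, 140 mm above the table. The panel is 88 x 244 mm and slopes up by 15 degrees away from the robot. Keys and rocker may be pressed straight down. Site z is its outward normal, x points up the panel, y to its left. On it from left to right: dark display (fixed), square stop key, round start key, black mains rocker
- lid (a joint): angle of the lid (rad): 0 shut, positive open (starts 0.7 to 0.95). A hinge spring lifts it (2 to 4 N at the front edge; above about 0.65 it stays where left). Push it down near its front edge; in the last 0.06 rad a sprung roller catch must be forced (about 10 N in all at the front edge). Once past it the lid stays below 0.02 by itself; let go earlier it springs up
- lid_press (a point): on top of the lid, middle of its front edge, on a grey ribbed thumb pad 20 x 70 mm, 15 mm behind the edge. Site z is the lid's outward normal, x points along the lid to its hinge. The white lid is 212 deep x 240 wide x 18 mm thick, with a round clear window 120 mm across, hinged along its rear edge, opening upwards
- lid_hinge (a point): middle of the lid's hinge line, 153 mm above the table, at x +147 mm in the centrifuge's frame; the hinge line is parallel to the centrifuge's y axis, and lid_press lies 197 mm from it along the lid and 20 mm above it along the lid's normal
- rocker (a joint): angle of the mains rocker (rad): 0 off (near half raised), 0.34 on (near half down, far half raised). Two stable positions: past the middle it flips over by itself and stays. Takes about 5 N on the near half, 14 mm from the pivot; straight down or along the panel normal both work
- rocker_near (a point): middle of the top of the near half (towards the robot) of the black rocker, which is 40 (x) x 26 mm (y), at the right end of the panel. Each half is 20 mm long; this point is 14 mm from the pivot. Switched on, the near end goes down 7 mm and lies flat, 7 mm above the panel. Site z is the rocker's own up axis (leans 0.17 rad off the panel normal either way), x points up the panel
- start_key (a joint): travel of the start key (m): 0 up, 0.004 fully down; sprung, 4 N at full travel
- start_top (a point): centre of the top of the round white start key, 28 mm across, standing 8 mm proud of the panel, third item from the left, 57 mm left of the rocker. Site z is the panel's outward normal (the key moves against it), x points up the panel
- stop_key (a joint): travel of the stop key (m): 0 up, 0.004 down; not to be pressed
- stop_top (a point): centre of the top of the square white stop key, 24 x 24 mm, 8 mm proud of the panel, 48 mm left of the start key, between it and the display
- cup: specimen cup with a screw lid, 63 mm across, 65 mm high, standing loose at the right of the centrifuge; origin under its centre; leave alone
- dropper: brown dropper bottle, 34 mm across, 102 mm high, standing loose at the right of the centrifuge; origin under its centre; leave alone
- rack: yellow tube rack 56 x 118 x 42 mm holding three capped tubes that stand 54 mm out of it, loose, at the right of the centrifuge, its length (y axis) about along the table's depth; origin under its centre; leave alone

How it is judged (in metres and radians):
On the way, in this order (a step that is already met when the one before it is completed fails the run):
1. the lid is shut and caught (value of joint lid below 0.02 rad), for 0.2 s.
2. the mains rocker is switched on, with the lid still shut (value of joint rocker above 0.3 rad and value of joint lid below 0.02 rad), for 0.2 s.
3. the start key is pressed fully down, with the lid shut and the mains on (all of step 2 and value of joint start_key above 0.003 m), for 0.1 s.
At the end, for the whole second after the job is handed in: the lid is shut (below 0.02 rad), the rocker is on (above 0.30 rad), both keys are up again (below 1 mm), the centrifuge stands within 20 mm and the bystanders within 15 mm of where they were (all of step 2 and value of joint each of start_key, stop_key below 0.001 m and distance of centrifuge from where it was at the start of the episode below 0.02 m and distance of each of rack, cup, dropper from where it was at the start of the episode below 0.015 m); the robot touches nothing.
It fails at once if the stop key is pressed (value of joint stop_key above 0.002 m).
It fails at once if the centrifuge is shoved or lifted by more than 20 mm (distance of centrifuge from where it was at the start of the episode above 0.02 m).
It fails at once if a bystander is moved or lifted by more than 15 mm (distance of any of rack, cup, dropper from where it was at the start of the episode above 0.015 m).
It fails at once if the lid is lifted further open instead of pushed shut (value of joint lid above 1.1 rad).
It also fails if it takes over 45 s, if anything falls off the work surface, if the arm or the gripper's body presses on something with over 40 N, if the wrist force passes 120 N, or if a joint passes its speed limit or range.

## Robot

A 7-joint arm with a two-finger parallel gripper is mounted at the origin on a cart in front of the work surface, level with it; the furniture and walls round the work are solid. World frame = base frame: x ahead of the robot, y to its left, z up, the work surface at z = 0. Lengths are in m, angles in degrees, forces in N, time in s.
With the tool pointing down it reaches from about 0.425 to 1.025 m from the base axis. Payload 9.4 kg.
Tool frame: the origin (TCP) lies midway between the tips of the shut fingers; the grasp point (between the pads) lies 19 mm behind it (env.tcp_to_grasp is the z of the grasp point in the tool frame, in m); z points along the fingers, y is the line along which they close (so a half turn about z gives the same grasp; the last joint's range is limited). The gripper opens to 85 mm and grips with 20 to 120 N. Pads are 22 mm wide; open, the fingers measure 114 mm over their backs; the gripper's body (76 mm by 85 mm) begins 54 mm behind the grasp point. The pads swing forward as they close: fully open they stand 13 mm farther back than shut.
Start: joints at [61.496, 34.337, -0.143, 91.639, 0.103, 54.024, -4.572], TCP at [0.296, -0.662, 0.231] pointing down, gripper open.
Joint ranges: [-147.43, 147.43], [-19.82, 112.94], [-74.19, 73.91], [6.32, 146.72], [-59.91, 239.91], [6.04, 106.73], [-150.56, 150.56]. Speed limits (degrees/s): [127.2, 127.2, 172.46, 172.46, 180, 180, 180].

## Interface

Orientations are given as a 3x3 rotation matrix whose columns are the frame's x, y, z axes.
In Python, from plant import env gives the robot as it stands.
- The arm moves only by the tool pendant, called after ">>>" by a JSON object that holds its "op" and its "data". Schema: {"type":"object","properties":{"increments":{"type":"array","items":{"type":"array","prefixItems":[{"type":"array","items":{"type":"number"},"minItems":3,"maxItems":3},{"type":"number"}],"minItems":2,"maxItems":2},"minItems":1,"maxItems":20},"aperture":{"type":"number"},"grip_force":{"type":"number"},"only":{"type":"string"},"quiet":{"type":"boolean"},"lines":{"type":"string"}},"required":["increments"],"additionalProperties":false}. increments is a list of rows, 1 to 20 of them, each written [[dx, dy, dz], turn]: dx, dy, dz in m, then a turn about the tool's z in degrees; each row is the pose to reach, as a shift and turn from the pose commanded when the call began, along the tool's axes at that moment; what a row does not reach only later rows make up. A row lasts 1/12 s, in which the tool goes at most 0.0417 m and 7.16 degrees, less where a joint would pass 70% of its speed; a pose out of reach is approached as far as the arm can. aperture is the finger opening in m, set as the call begins (left out keeps the last). The fingers move at their own pace and stop on an object; grip_force is the grip in N (left out, the last holds). Time passes only in rows, so rows that do not move let the fingers close. The tool returns the time, the measured TCP pose, the force, the opening and the grip force at its end. only (a regular expression) keeps the lines of the reply that match it, lines (a string "A,B") keeps lines A to B, and quiet returns only ok. Input that does not fit is refused with a message, and nothing moves.
- env.get_obs(): the state, without advancing time (a new reading comes with each control period).
- env.grab_frame(name): name is "scene" or "top" or "wrist"; returns a dict with "pixels" (480x640x3 uint8, blue, green, red), "vertical_fov" (degrees; the focal length in pixels is half the picture's height over the tangent of half this angle, whatever the lens; pixels are square), "cx", "cy" (the principal point, pixels), "R" (3x3) and "t" (3): a world point X has camera coordinates R X + t; the wrist camera has in their place "T_tool_cam" (4x4, takes a point from camera to tool coordinates, whose origin is the TCP and whose axes are the flange's). Camera axes: x right, y down, z forward; pixel columns grow to the right and rows downward; lengths in m; the calibration is good to about 2 mm. A picture is of the moment at which its call begins: read the wrist's pose just before it. There is no depth.
- env.hand_in(): hands the job in; it is judged then, once.
Trained networks look in a picture, given as the dict that the camera call returned (one of the last four; its "shot" number tells which), for a name from the list of things; names that differ only in an ending like _2 or _b are one class to them, and where a whole thing is asked for, a point or a joint stands for the part that bears it (a point fixed in the world has none). Each returns a list of dicts, best first, with "confidence" (0 to 1); they miss things now and then, are a little off and sometimes report something else, mostly with a low value. They report only what shows in the picture. A call takes as long as a camera call.
- env.silhouettes(picture, thing): "mask" (480x640 bool, what is visible of it) and "extent" ([centre column, centre row, width, height] in pixels, round what is visible of it).
The state is a dict: "time": time; "qpos": joint angles; "qd": joint speeds; "joint_torque": joint torques, N m; "tcp_pos": TCP position; "orientation": TCP orientation; "force": force on the tool from outside, world axes, zero at the start; "moment": the same for the moment, N m; "width": finger opening in m; "finger_force": force on a finger pad.
Only numpy, scipy, OpenCV 4.12 (cv2) and the standard library are available. Lean on these libraries where they do the work, as an engineer would, in place of code of your own. Each camera call takes 0.05 s, during which the arm holds its last target. There are 200 camera calls.

## Working session

There is one attempt and no reset: what is moved stays moved. The work goes in short steps, Python scripts to look and compute and a tool call to move; the robot and the scene stay as the last step left them, time stands still between calls to the robot, and variables do not carry over. Pictures are saved under pics/ and viewed, at most 10 in all, crops included, and the job is handed in when it is done.

```bash
mkdir -p pics; cat > h.py <<'E'
import numpy as np,cv2
from plant import env
def K(p):
    f=240/np.tan(np.radians(p["vertical_fov"])/2); return f,p["cx"],p["cy"]
def ray(p,uv):
    f,cx,cy=K(p); R=np.array(p["R"]);t=np.array(p["t"])
    d=R.T@np.array([(uv[0]-cx)/f,(uv[1]-cy)/f,1]); return -R.T@t,d/np.linalg.norm(d)
def proj(p,X):
    f,cx,cy=K(p); c=np.array(p["R"])@np.array(X)+np.array(p["t"]); return np.array([f*c[0]/c[2]+cx,f*c[1]/c[2]+cy])
def tri(a,b):
    (o1,d1),(o2,d2)=a,b
    s=np.linalg.lstsq(np.c_[d1,-d2],o2-o1,rcond=None)[0]
    p,q=o1+s[0]*d1,o2+s[1]*d2
    return (p+q)/2,np.linalg.norm(p-q)
def cen(m):
    y,x=np.nonzero(m); return np.array([x.mean(),y.mean()])
E
python3 - <<'E'
from h import *
P={n:env.grab_frame(n) for n in("scene","top")}
for n,p in P.items():
    cv2.imwrite(f"pics/{n}0.png",p["pixels"]); print(n,-np.array(p["R"]).T@p["t"],p["vertical_fov"])
C={}
for th in("centrifuge","panel","lid","rocker","start_key","stop_key","cup","dropper","rack"):
    for n,p in P.items():
        r=env.silhouettes(p,th)
        for q in r[:2]: print(th,n,round(q["confidence"],2),np.round(q["extent"],1),cen(q["mask"]).round(1))
        if r: C[th,n]=cen(r[0]["mask"])
    if (th,"scene") in C and (th,"top") in C:
        X,e=tri(*[ray(P[n],C[th,n]) for n in P]); print("  ->",X.round(4),round(e,4))
o=env.get_obs();print(o["time"],o["tcp_pos"],o["orientation"])
E
```

```text
scene [ 0.00081786 -0.64099125  0.54771158] 45.64239612444568
top [0.3375706  0.15162429 1.37751743] 42.66905922061969
centrifuge scene 0.95 [265.1 226.  182.5 220.4] [272.6 228. ]
centrifuge top 0.72 [263.9 258.1 176.6 195.8] [264.2 257. ]
  -> [0.536  0.2315 0.1275] 0.0028
panel scene 0.66 [247.2 248.4 147.5  46.2] [248.5 250.5]
panel top 0.82 [294.7 306.  119.2  96.7] [295.2 306. ]
  -> [0.4391 0.1651 0.1306] 0.0105
lid scene 0.71 [286.  157.3 133.8  80.4] [288.  155.7]
lid top 0.71 [242.5 214.4 135.3 105.9] [238.7 214.2]
  -> [0.6    0.2716 0.2508] 0.0085
rocker scene 0.64 [294.5 251.1  24.4  17.1] [294.1 249.8]
rocker top 0.81 [334.6 277.6  20.9  24.5] [333.4 278. ]
  -> [0.4907 0.0904 0.1449] 0.0013
start_key scene 0.59 [263.7 244.5   8.   10. ] [264.5 245.7]
start_key top 0.55 [311.4 292.7  15.3  13.6] [310.  293.4]
start_key top 0.3 [335.6 277.4  13.6  27.7] [334.  278.1]
  -> [0.4599 0.1371 0.1444] 0.0028
stop_key scene 0.69 [238.9 244.3  17.1  13.4] [239.1 242.5]
cup scene 0.67 [400.2 355.   42.7  53.3] [396.6 354.5]
cup top 0.86 [430.2 267.1  30.3  25.7] [430.2 267.3]
cup top 0.63 [309.9 293.8  15.8  15.4] [309.7 293.5]
  -> [ 0.528  -0.1278  0.0383] 0.0011
dropper top 0.6 [416.  317.9  19.4  12.3] [415.4 313.5]
rack scene 0.91 [340.8 328.4  66.5  85.8] [343.1 331.9]
rack top 0.68 [380.  279.7  51.7  35.4] [380.5 279.7]
  -> [ 0.5044 -0.0208  0.0323] 0.0078
1.0 [ 0.29613886 -0.66175194  0.23126271] [[ 9.12761803e-01  4.08492213e-01 -5.11414988e-05]
 [ 4.08492213e-01 -9.12761805e-01 -1.00021156e-05]
 [-5.07657931e-05 -1.17613550e-05 -9.99999999e-01]]
```

View pictures.

View pics/scene0.png

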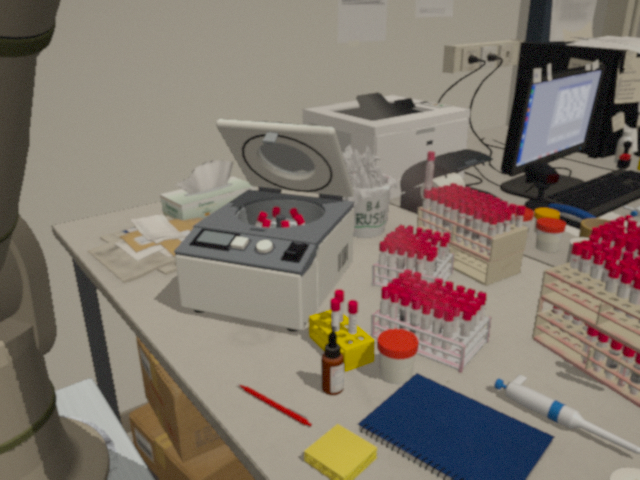

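View pics/top0.png

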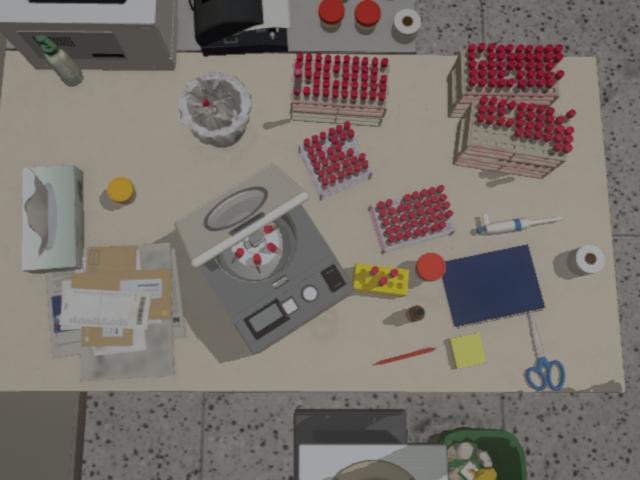

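```bash
python3 - <<'E'
import cv2
a=cv2.imread("pics/scene0.png")[105:335,165:370];cv2.imwrite("pics/sc.png",cv2.resize(a,None,fx=2.6,fy=2.6,interpolation=2))
a=cv2.imread("pics/top0.png")[155:365,165:365];cv2.imwrite("pics/tc.png",cv2.resize(a,None,fx=2.8,fy=2.8,interpolation=2))
E
```

```text
(no output)
```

View pics/sc.png

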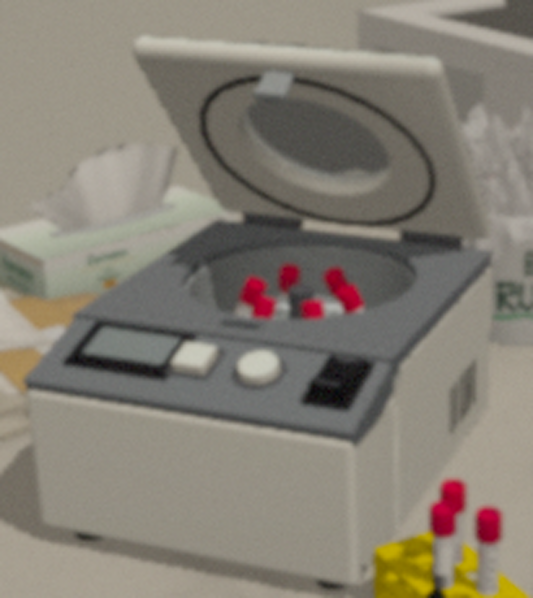

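View pics/tc.png

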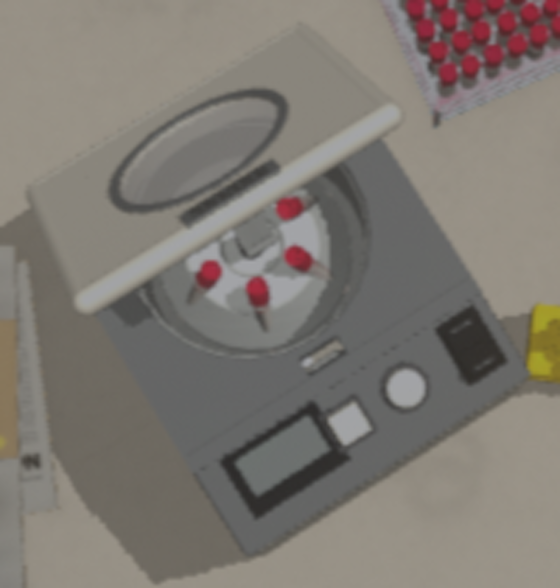

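```bash
cat > fit.py <<'E'
from h import *
from scipy.optimize import least_squares
def model(v):
    x,y,w,a,u,yr=v; c,s=np.cos(w),np.sin(w); W=lambda q:np.array([x+c*q[0]-s*q[1],y+s*q[0]+c*q[1],q[2]])
    c15,s15=np.cos(np.radians(15)),np.sin(np.radians(15))
    pan=lambda p,q,r:W((-.1075+c15*p-s15*r,q,.14+s15*p+c15*r))
    ca,sa=np.cos(a),np.sin(a)
    lid=lambda l,q,n:W((.147-ca*l+sa*n,q,.153+sa*l+ca*n))
    # near half raised by .17
    cr,sr=np.cos(.17),np.sin(.17)
    M=dict(start=pan(u,yr+.057,.008),stop=pan(u,yr+.105,.008),rockm=pan(u,yr,.0085),
     fl=pan(-.044,.122,0),fr=pan(-.044,-.122,0),bl=pan(.044,.122,0),br=pan(.044,-.122,0),
     press=lid(.197,0,.020),lfl=lid(.212,.120,.011),lfr=lid(.212,-.120,.011),start0=pan(u,yr+.057,0),
     rnear=pan(u-.014*cr,yr,.0085+.014*sr),rnear_on=pan(u-.014,yr,.0075))
    M['W']=W;M['lid']=lid;M['pan']=pan
    return M
obs={"scene":dict(stop=(195,357),start=(259,364),rockm=(338,381),fl=(28,385),fr=(355,438),bl=(82,315),br=(390,357),lfl=(139,45),lfr=(438,66)),
"top":dict(stop=(350,424),start=(405,388),rockm=(471,345),fl=(252,553),fr=(527,385),bl=(192,465),br=(470,303),press=(230,193),lfl=(84,300),lfr=(394,115))}
if __name__=="__main__":
    P={n:env.grab_frame(n) for n in obs}
    off={"scene":(2.6,165,105),"top":(2.8,165,155)}
    rows=[(n,k,np.array(q)/off[n][0]+off[n][1:]) for n in obs for k,q in obs[n].items()]
    def res(v):
        M=model(v); return np.concatenate([proj(P[n],M[k])-q for n,k,q in rows])
    r=least_squares(res,[.55,.25,-.57,.8,0,-.09],loss="soft_l1")
    print(r.x.round(4),r.cost); e=res(r.x).reshape(-1,2).round(1)
    for (n,k,_),q in zip(rows,e): print(n,k,q)
    M=model(r.x)
    for k,q in M.items():
        if not callable(q): print(k,q.round(4))
    np.save("v.npy",r.x)
E
python3 fit.py
```

```text
[ 0.5295  0.2258  0.5698  0.8974  0.0012 -0.0953] 58.56774918352825
scene stop [-1.2 -1.6]
scene start [-0.9 -0.5]
scene rockm [-0.8 -2.7]
scene fl [-4.  -1.8]
scene fr [-1.7 -1.2]
scene bl [-0.2 -3.8]
scene br [ 3.1 -2.7]
scene lfl [-4.9 -2.1]
scene lfr [ 0.4 -1.3]
top stop [ 1.1 -0.4]
top start [ 1.8 -0.4]
top rockm [ 2.2 -0.1]
top fl [-0.4  2.1]
top fr [ 3.7 -3. ]
top bl [-2.3 -3.3]
top br [  2.  -10.4]
top press [2.1 0.1]
top lfl [-0.7  5.3]
top lfr [ 6.3 -0.5]
start [0.4588 0.1351 0.148 ]
stop [0.4329 0.1755 0.148 ]
rockm [0.4895 0.087  0.1485]
fl [0.3373 0.2476 0.1286]
fr [0.469  0.0421 0.1286]
bl [0.4089 0.2934 0.1514]
br [0.5405 0.088  0.1514]
press [0.563  0.2472 0.3195]
lfl [0.4844 0.3394 0.3256]
lfr [0.6139 0.1374 0.3256]
start0 [0.4606 0.1362 0.1403]
rnear [0.4777 0.0795 0.1472]
rnear_on [0.4783 0.0799 0.1439]
```

>>> {"op": "pendant", "data": {"increments": [[[0,0,-0.19],0],[[0,0,-0.19],0],[[0.446,-0.252,-0.19],-8.5],[[0.446,-0.252,-0.19],-8.5],[[0.446,-0.252,-0.19],-8.5],[[0.446,-0.252,-0.19],-8.5],[[0.446,-0.252,-0.19],-8.5],[[0.446,-0.252,-0.19],-8.5],[[0.446,-0.252,-0.19],-8.5],[[0.446,-0.252,-0.19],-8.5],[[0.446,-0.252,-0.19],-8.5],[[0.446,-0.252,-0.19],-8.5],[[0.446,-0.252,-0.19],-8.5],[[0.446,-0.252,-0.19],-8.5],[[0.446,-0.252,-0.19],-8.5],[[0.446,-0.252,-0.19],-8.5]], "aperture": 0, "grip_force": 20}}

```text
time: 2.43
tcp_pos: [0.6041, -0.2429, 0.4223]
orientation: [[0.838, 0.546, 0.003], [0.546, -0.838, 0.003], [0.004, -0.0, -1.0]]
force: [0.1, 0.5, 0.3]
width: 0.0001
finger_force: 0.0
```

```bash
python3 - <<'E'
from h import *
o=env.get_obs();print(o["orientation"],o["width"])
p=env.grab_frame("wrist");cv2.imwrite("pics/w0.png",p["pixels"]);print(p["T_tool_cam"])
E
```

```text
[[ 8.37641588e-01  5.46211422e-01  3.10695889e-03]
 [ 5.46205787e-01 -8.37647250e-01  2.51457672e-03]
 [ 3.97602609e-03 -4.09275117e-04 -9.99992012e-01]] 6.954671430772006e-05
[[-1.04142299e-03 -9.60510374e-01 -2.78242227e-01  7.03686016e-02]
 [ 9.99999193e-01 -7.97773409e-04 -9.88895611e-04  2.76307590e-04]
 [ 7.27870244e-04 -2.78243032e-01  9.60510430e-01 -1.43194547e-01]
 [ 0.00000000e+00  0.00000000e+00  0.00000000e+00  1.00000000e+00]]
```

>>> {"op": "pendant", "data": {"increments": [[[0.241,-0.4325,0],0],[[0.241,-0.4325,0],0],[[0.241,-0.4325,0],0],[[0.241,-0.4325,0],0],[[0.241,-0.4325,0],0],[[0.241,-0.4325,0],0],[[0.241,-0.4325,0],0],[[0.241,-0.4325,0],0],[[0.241,-0.4325,0],0],[[0.241,-0.4325,0],0],[[0.241,-0.4325,0],0],[[0.241,-0.4325,0],0],[[0.241,-0.4325,0.05],0],[[0.241,-0.4325,0.05],0],[[0.241,-0.4325,0.05],0]]}}

```text
time: 3.73
tcp_pos: [0.5694, 0.2423, 0.3684]
orientation: [[0.843, 0.538, -0.005], [0.538, -0.843, -0.004], [-0.006, 0.0, -1.0]]
force: [0.5, -0.3, 0.5]
width: -0.0001
finger_force: 0.0
```

```bash
python3 - <<'E'
from h import *
p=env.grab_frame("scene");a=p["pixels"][60:335,165:440];cv2.imwrite("pics/s1.png",cv2.resize(a,None,fx=2,fy=2,interpolation=2))
print(proj(p,env.get_obs()["tcp_pos"]))
E
```

```text
[279.17755249  97.78797901]
```

View pics/s1.png

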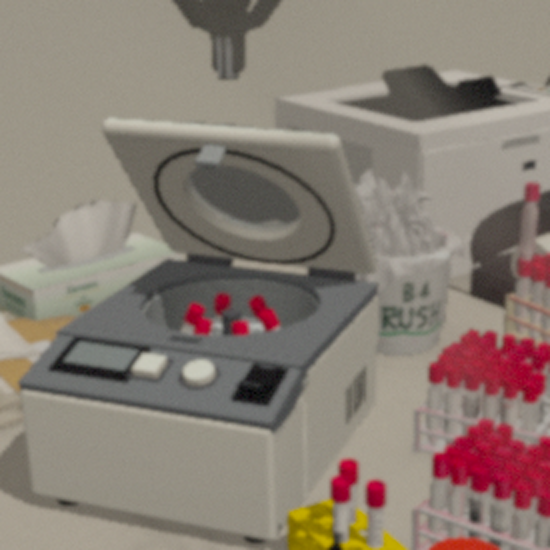

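>>> {"op": "pendant", "data": {"increments": [[[0,0,0.015],0],[[0,0,0.03],0],[[0,0,0.035],0],[[0,0,0.04],0],[[0,0,0.045],0],[[0,0,0.045],0]]}}

```text
time: 4.28
tcp_pos: [0.5701, 0.2432, 0.3271]
orientation: [[0.843, 0.538, -0.0], [0.538, -0.843, -0.002], [-0.001, 0.001, -1.0]]
force: [-2.1, -2.4, 4.2]
width: 0.0002
finger_force: 2.1
```

>>> {"op": "pendant", "data": {"increments": [[[0,0,-0.02],0],[[0.016,0,-0.02],0],[[0.016,0,-0.01],0],[[0.016,0,0.0],0],[[0.016,0,0.005],0],[[0.016,0,0.008],0]]}}

```text
time: 4.78
tcp_pos: [0.5827, 0.2524, 0.3164]
orientation: [[0.842, 0.539, -0.003], [0.539, -0.842, -0.002], [-0.003, -0.0, -1.0]]
force: [-1.0, 0.2, -0.4]
width: -0.0002
finger_force: 0.0
```

```bash
python3 - <<'E'
from h import *
p=env.grab_frame("scene");a=p["pixels"][60:280,165:385];cv2.imwrite("pics/s2.png",cv2.resize(a,None,fx=2.5,fy=2.5,interpolation=2))
E
```

```text
(no output)
```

View pics/s2.png

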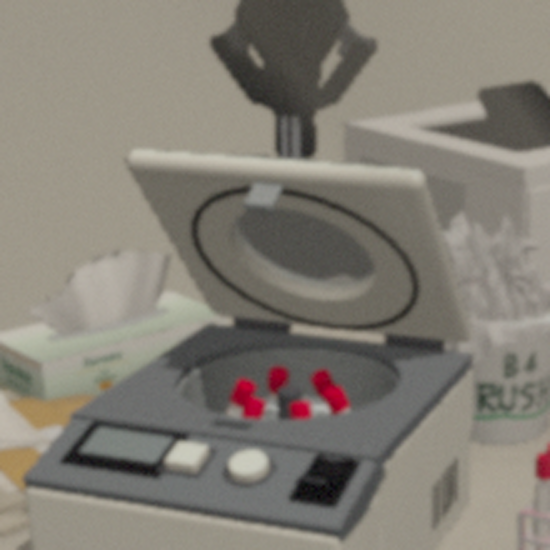

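>>> {"op": "pendant", "data": {"increments": [[[0,0,0.008],0],[[-0.007,0,0.014],0],[[-0.015,0,0.02],0],[[-0.022,0,0.026],0],[[-0.029,0,0.032],0],[[-0.035,0,0.039],0],[[-0.042,0,0.046],0],[[-0.048,0,0.053],0],[[-0.0535,0,0.06],0],[[-0.0535,0,0.06],0]]}}

```text
time: 5.67
tcp_pos: [0.5385, 0.2244, 0.2571]
orientation: [[0.842, 0.539, 0.001], [0.539, -0.842, 0.001], [0.002, -0.0, -1.0]]
force: [7.5, 4.0, -4.6]
width: -0.0001
finger_force: 4.0
```

```bash
python3 - <<'E'
from h import *
o=env.get_obs();print(o["force"],o["moment"])
p=env.grab_frame("scene");a=p["pixels"][60:280,165:385];A=cv2.resize(a,(400,400),interpolation=2)
p=env.grab_frame("top");a=p["pixels"][155:355,165:365];B=cv2.resize(a,(400,400),interpolation=2)
cv2.imwrite("pics/s3.png",np.hstack([A,B]))
o=env.get_obs();print(o["force"],o["moment"],o["tcp_pos"])
E
```

```text
[ 7.53733026  4.04804985 -4.61825653] [ 1.0102151  -1.56108243  0.01215198]
[ 5.11783111  4.10479343 -4.05285336] [ 0.8236798  -1.36537435 -0.03802913] [0.53901844 0.22473359 0.25787536]
```

View pics/s3.png

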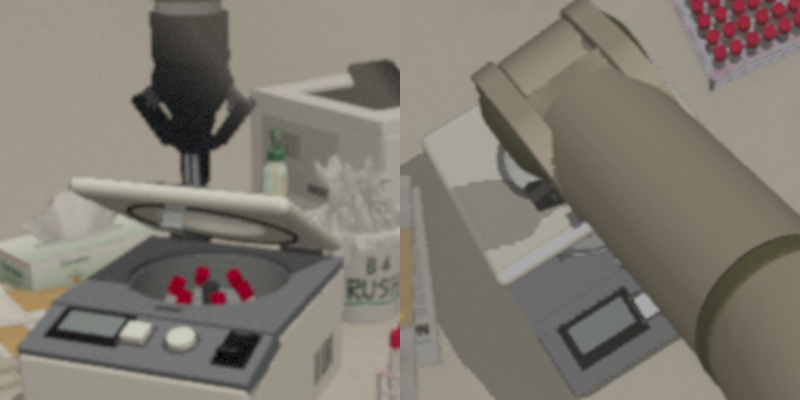

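>>> {"op": "pendant", "data": {"increments": [[[0.004,0,0.006],0],[[0.001,0,0.012],0],[[-0.003,0,0.02],0],[[-0.006,0,0.028],0],[[-0.01,0,0.036],0],[[-0.014,0,0.044],0],[[-0.017,0,0.052],0],[[-0.02,0,0.06],0],[[-0.02,0,0.06],0]]}}

```text
time: 6.52
tcp_pos: [0.5208, 0.2131, 0.1966]
orientation: [[0.842, 0.539, -0.002], [0.539, -0.842, -0.001], [-0.002, -0.0, -1.0]]
force: [1.3, 0.0, 1.4]
width: 0.0001
finger_force: 0.8
```

>>> {"op": "pendant", "data": {"increments": [[[-0.002,0,0.006],0],[[-0.003,0,0.012],0],[[-0.004,0,0.017],0],[[-0.004,0,0.02],0],[[-0.004,0,0.023],0],[[-0.004,0,0.025],0],[[-0.004,0,0.025],0]]}}

```text
time: 7.1
tcp_pos: [0.5179, 0.2112, 0.1725]
orientation: [[0.842, 0.539, -0.001], [0.539, -0.842, -0.001], [-0.002, -0.0, -1.0]]
force: [-0.8, -0.3, -0.6]
width: -0.0004
finger_force: 0.0
```

>>> {"op": "pendant", "data": {"increments": [[[0,0,0.002],0],[[0,0,0.004],0],[[0,0,0.005],0],[[0,0,0.006],0],[[0,0,0.006],0]]}}

```text
time: 7.52
tcp_pos: [0.5187, 0.2117, 0.1699]
orientation: [[0.842, 0.539, 0.002], [0.539, -0.842, -0.0], [0.002, 0.001, -1.0]]
force: [-8.1, -4.4, 32.8]
width: 0.0
finger_force: 16.3
```

>>> {"op": "pendant", "data": {"increments": [[[0,0,-0.04],0],[[0,0,-0.08],0],[[-0.032,0.061,-0.11],0],[[-0.032,0.061,-0.11],0],[[-0.032,0.061,-0.11],0],[[-0.032,0.061,-0.11],0]]}}

```text
time: 8.02
tcp_pos: [0.525, 0.1411, 0.278]
orientation: [[0.844, 0.536, 0.002], [0.536, -0.844, -0.0], [0.002, 0.001, -1.0]]
force: [0.5, -0.2, -0.7]
width: -0.0004
finger_force: 0.0
```

```bash
cat > wv.py <<'E'
import sys
from h import *
def wrist():
    o=env.get_obs(); p=env.grab_frame("wrist"); T=np.eye(4);T[:3,:3]=o["orientation"];T[:3,3]=o["tcp_pos"]
    C=T@np.array(p["T_tool_cam"]); p["R"]=C[:3,:3].T; p["t"]=-C[:3,:3].T@C[:3,3]; return p
if __name__=="__main__":
    p=wrist(); cv2.imwrite(f"pics/w{sys.argv[1]}.png",p["pixels"])
    out={}
    for th in("start_key","stop_key","rocker"):
        r=env.silhouettes(p,th)
        for q in r[:2]: print(th,round(q["confidence"],2),np.round(q["extent"],1),cen(q["mask"]).round(1))
        if r: out[th]=ray(p,cen(r[0]["mask"]))
    v=np.load("v.npy"); M=model=None
    import fit; M=fit.model(v)
    for k in("start","stop","rockm"): print(k,"pred",proj(p,M[k]).round(1))
    np.save(f"w{sys.argv[1]}.npy",out,allow_pickle=True)
E
python3 wv.py 1
```

```text
start_key 0.84 [278.8 302.2  34.2  32. ] [278.8 301.9]
stop_key 0.56 [212.4 302.4  34.1  32.5] [211.5 302.7]
rocker 0.83 [361.5 304.5  40.   56.6] [364.1 296.1]
rocker 0.63 [208.7 127.5 417.3 253.3] [206.4 124.5]
start pred [283.  309.8]
stop pred [214.2 310.2]
rockm pred [364.8 309.9]
```

>>> {"op": "pendant", "data": {"increments": [[[-0.04,0,0],0],[[-0.08,0,0],0],[[-0.08,0,0],0],[[-0.08,0,0],0]]}}

```text
time: 8.55
tcp_pos: [0.4553, 0.0995, 0.2769]
orientation: [[0.842, 0.539, -0.001], [0.539, -0.842, -0.001], [-0.001, 0.0, -1.0]]
force: [-0.2, -0.2, 0.8]
width: 0.0
finger_force: 0.0
```

```bash
python3 wv.py 2; python3 - <<'E'
from h import *
a,b=[np.load(f"w{i}.npy",allow_pickle=True).item() for i in(1,2)]
for k in a:
    if k in b: print(k,*tri(a[k],b[k]))
p=cv2.imread("pics/w1.png");q=cv2.imread("pics/w2.png")
cv2.imwrite("pics/w12.png",np.hstack([cv2.resize(p,(400,300)),cv2.resize(q,(400,300))]))
E
```

```text
start_key 0.64 [365.4 189.2  41.5  62.8] [367.8 188.2]
stop_key 0.78 [203.4 187.9  41.8  36.9] [205.3 187.2]
rocker 0.79 [368.  188.4  43.3  66.8] [368.  187.6]
start pred [283.  194.1]
stop pred [208.2 194.2]
rockm pred [371.9 194.3]
start_key [0.50195088 0.13095163 0.2448585 ] 0.04593880388026856
stop_key [0.43479367 0.17981339 0.14404913] 0.00010702702884353102
rocker [0.49030763 0.08704442 0.12631017] 0.0017514049722248068
```

View pics/w12.png

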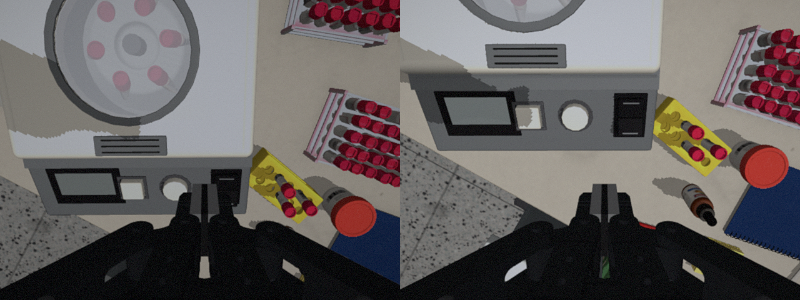

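>>> {"op": "pendant", "data": {"increments": [[[0.0045,0.0265,0],0],[[0.0045,0.0265,0.03],0],[[0.0045,0.0265,0.065],0],[[0.0045,0.0265,0.1],0],[[0.0045,0.0265,0.115],0],[[0.0045,0.0265,0.122],0],[[0.0045,0.0265,0.124],0],[[0.0045,0.0265,0.126],0],[[0.0045,0.0265,0.126],0]]}}

```text
time: 9.5
tcp_pos: [0.4758, 0.0803, 0.1518]
orientation: [[0.842, 0.539, 0.001], [0.539, -0.842, 0.0], [0.001, 0.0, -1.0]]
force: [-0.2, 0.1, -0.6]
width: 0.0003
finger_force: 0.0
```

>>> {"op": "pendant", "data": {"increments": [[[0,0,0.002],0],[[0,0,0.004],0],[[0,0,0.005],0],[[0,0,0.006],0],[[0,0,0.007],0],[[0,0,0.007],0]]}}

```text
time: 10.0
tcp_pos: [0.475, 0.0798, 0.1442]
orientation: [[0.842, 0.539, -0.0], [0.539, -0.842, 0.0], [0.0, -0.0, -1.0]]
force: [-1.2, -0.4, 0.3]
width: 0.0002
finger_force: 0.0
```

>>> {"op": "pendant", "data": {"increments": [[[0,0,0.001],0],[[0,0,0.002],0],[[0,0,0.003],0],[[0,0,0.004],0],[[0,0,0.004],0]]}}

```text
time: 10.42
tcp_pos: [0.4753, 0.0799, 0.1422]
orientation: [[0.842, 0.539, 0.002], [0.539, -0.842, -0.0], [0.001, 0.001, -1.0]]
force: [-8.1, -2.4, 35.3]
width: -0.0002
finger_force: 18.0
```

>>> {"op": "pendant", "data": {"increments": [[[-0.005,-0.03,-0.04],0],[[-0.005,-0.03,-0.08],0],[[-0.005,-0.03,-0.11],0],[[-0.005,-0.03,-0.13],0],[[-0.005,-0.03,-0.133],0],[[-0.005,-0.03,-0.133],0]]}}

```text
time: 10.92
tcp_pos: [0.4552, 0.1025, 0.2744]
orientation: [[0.843, 0.539, 0.003], [0.539, -0.843, 0.0], [0.003, 0.001, -1.0]]
force: [-0.4, -0.2, -1.2]
width: 0.0
finger_force: 0.0
```

```bash
python3 wv.py 3; python3 - <<'E'
import cv2,numpy as np
f=lambda n:cv2.resize(cv2.imread(n)[140:240,180:420],(0,0),fx=3,fy=3,interpolation=2)
cv2.imwrite("pics/w23.png",np.vstack([f("pics/w2.png"),f("pics/w3.png")]))
E
```

```text
start_key 0.82 [283.9 190.6  42.2  44.7] [283.2 190.9]
stop_key 0.6 [208.1 190.6  42.1  44.4] [208.9 191. ]
rocker 0.85 [371.5 193.4  41.3  58.9] [371.7 191.8]
rocker 0.46 [579.2 265.4  97.   76.9] [577.8 265. ]
start pred [286.6 198. ]
stop pred [211.3 198.2]
rockm pred [376.  198.2]
```

View pics/w23.png

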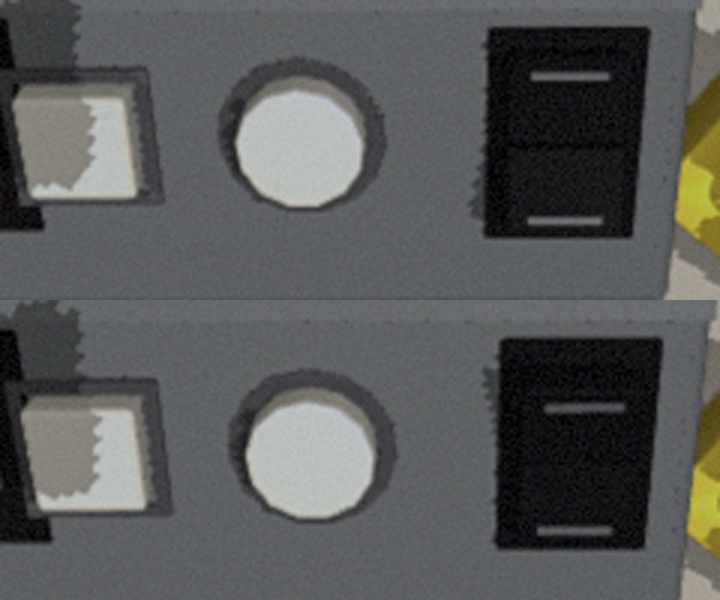

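>>> {"op": "pendant", "data": {"increments": [[[0.017,-0.028,0],0],[[0.017,-0.028,0.03],0],[[0.017,-0.028,0.065],0],[[0.017,-0.028,0.1],0],[[0.017,-0.028,0.115],0],[[0.017,-0.028,0.122],0],[[0.017,-0.028,0.122],0]]}}

```text
time: 11.7
tcp_pos: [0.4526, 0.135, 0.1491]
orientation: [[0.842, 0.539, -0.005], [0.539, -0.842, -0.001], [-0.005, -0.001, -1.0]]
force: [0.2, -1.3, 0.0]
width: 0.0001
finger_force: 0.0
```

>>> {"op": "pendant", "data": {"increments": [[[0,0,0.002],0],[[0,0,0.004],0],[[0,0,0.005],0],[[0,0,0.006],0],[[0,0,0.007],0],[[0,0,0.007],0]]}}

```text
time: 12.2
tcp_pos: [0.4546, 0.1355, 0.1448]
orientation: [[0.842, 0.539, 0.002], [0.539, -0.842, 0.001], [0.002, 0.0, -1.0]]
force: [1.0, 0.9, 3.6]
width: -0.0
finger_force: 1.5
```

>>> {"op": "pendant", "data": {"increments": [[[0,0,0.001],0],[[0,0,0.002],0],[[0,0,0.003],0],[[0,0,0.004],0],[[0,0,0.004],0],[[0,0,0.004],0]]}}

```text
time: 12.7
tcp_pos: [0.4548, 0.1356, 0.1424]
orientation: [[0.842, 0.539, 0.003], [0.539, -0.842, 0.0], [0.003, 0.001, -1.0]]
force: [-4.1, -1.7, 35.5]
width: 0.0
finger_force: 17.5
```

>>> {"op": "pendant", "data": {"increments": [[[0,0,-0.04],0],[[0,0,-0.08],0],[[0,0,-0.12],0],[[-0.017,0.028,-0.133],0],[[-0.017,0.028,-0.133],0],[[-0.017,0.028,-0.133],0]]}}

```text
time: 13.2
tcp_pos: [0.4545, 0.1006, 0.274]
orientation: [[0.844, 0.536, 0.001], [0.536, -0.844, -0.001], [0.001, 0.001, -1.0]]
force: [0.4, 0.1, -0.7]
width: -0.0001
finger_force: 0.0
```

```bash
python3 wv.py 4; python3 - <<'E'
import cv2,numpy as np
f=lambda n:cv2.resize(cv2.imread(n)[100:250],(0,0),fx=1.25,fy=1.25,interpolation=2)
cv2.imwrite("pics/w34.png",np.vstack([f("pics/w3.png"),f("pics/w4.png")]))
E
```

```text
start_key 0.9 [280.9 187.7  44.8  46.3] [280.8 187.9]
stop_key 0.9 [205.3 188.2  45.8  41.7] [206.3 188.3]
stop_key 0.54 [211.8 123.5 423.7 245.7] [216.  116.5]
rocker 0.73 [370.2 189.5  43.7  60.8] [370.3 188.4]
rocker 0.73 [482.4 332.2  55.1  69.4] [481.4 327.8]
start pred [284.4 195.3]
stop pred [208.8 195.7]
rockm pred [374.1 195.2]
```

View pics/w34.png

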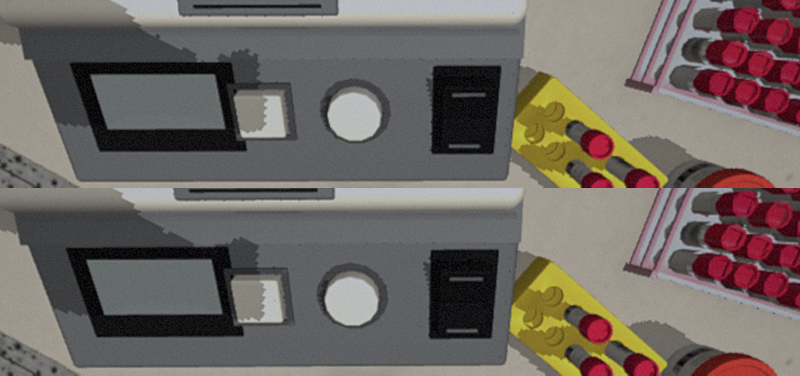

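The picture shows the lid shut, the rocker on (its near half down at about (465,290)), and the start key up again at (352,300).

```bash
python3 -c "
from plant import env
print(env.hand_in())"
```

```text
the job is handed in; nothing more can be done
None
```

The job is handed in after about 13 s of robot time: the lid is shut and the rocker is on (both seen in the last pictures), the start key was pressed to its stop and released, and the stop key, cup, dropper bottle and rack were left alone; hand-in returned no verdict.

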